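Thread the lamp's swivel pin through the three rings of its bench bracket

TASK

Take the swivel pin by its red head out of the wooden stand and thread it down through all three rings of the lamp bracket - the two lower rings are out of line, so find each hole gently by feel, never leaning hard on a ring - until its collar sits flat on the top ring. Let go of it there and leave the other things on the bench alone.

Things in the scene. Friction and masses are not known exactly. Their poses are not given: they have to be found in the camera images.
- bracket: Lamp bracket fixed to the bench: foot plate 110 x 90 x 8 mm; on its -x side a grey upright (24 to 50 mm from the origin, 50 mm wide, 85 mm tall) carries three flat horizontal rings, one above the other, each 6 mm thick, about 64 mm wide. Upright and rings give only downward, on a rubber mount: from 4 N on, 2.5 N/mm, 5 mm at most. An upright pin fits through all three. Origin: bench level, axis of the top hole.
- mouth (a point): Centre of the hole of the top ring (aluminium), level with the ring's top face, 85 mm above the bench. This hole is 30 mm wide.
- mid_level (a point): Point on the axis of the TOP hole, level with the top face of the middle ring (brass), 60 mm above the bench. The middle ring's hole is 17 mm wide; its centre is 6.5 mm to the side of this point, in an unknown direction that differs each time.
- low_level (a point): Point on the axis of the TOP hole, level with the top face of the lowest ring (copper), 35 mm above the bench. The lowest ring's hole is 15 mm wide; its centre is 3 mm to the side of the centre of the middle ring's hole, in an unknown direction that differs each time.
- stand: Pale wooden block 76 x 76 x 80 mm tall, fixed, with an upright through hole 18 mm wide in the middle, in which the pin stands. Origin: centre of its underside.
- pin_head (a point): Centre (half-way up) of the pin's square red head, 18 x 18 x 45 mm tall, by which it is gripped; sides square to this point's x and y axes, z points up along the pin. Below the head: a round dark collar 54 mm wide, 5 mm thick (underside 27.5 mm below this point), then the shaft. At the start the pin hangs upright in the stand, collar on the block's top.
- pin_tip (a point): Lower end, on the axis, of the pin's round steel shaft, 12 mm thick and 68 mm long, bevelled over its last 1.5 mm to 10 mm wide; 95.5 mm below the centre of the head.
- pin_collar (a point): Centre of the underside of the pin's collar, 68 mm above its lower end; it lands on the top ring when the pin is home.
- pin: The pin as a whole; origin at the shaft's lower end, z up along the shaft. About 0.15 kg.
- flux: Small amber flux bottle with white cap, 36 mm wide and 85 mm tall, standing loose; origin at the centre of its underside. To be left alone.
- padlock: Red padlock lying flat, body 40 x 45 x 20 mm, shackle towards its +x; origin at the centre of the body's underside. To be left alone.
- cutters: Side cutters with blue handles lying flat, about 125 mm long along x and 50 mm wide, 12 mm thick; origin at its underside near the joint. To be left alone.
There are look-alikes about, which are no part of the job. Leave any pink or turquoise look-alike of the pin alone. There is more than one size of the bracket; the job needs the middle-sized.

How it is judged:
On the way, in this order (a step that is already met when the one before it is completed fails the run):
1. the pin's end is in the hole of the top ring (z of pin_tip in the frame of bracket below 0.079 m and horizontal distance between pin_tip and mouth below 0.012 m), for 0.1 s.
2. the pin's end is through the middle ring (z of pin_tip in the frame of bracket below 0.053 m and horizontal distance between pin_tip and mouth below 0.012 m), for 0.1 s.
3. the pin's end is through the lowest ring (z of pin_tip in the frame of bracket below 0.028 m and horizontal distance between pin_tip and mouth below 0.012 m), for 0.1 s.
At the end, for the whole second after the job is handed in: The pin stands released and at rest through all three rings: collar within 3 mm of the top ring, lower end below the lowest ring, tilt under 0.06 rad, within 14 mm of the top hole's axis; flux bottle, padlock and cutters within 20 mm of where they were (z of pin_collar in the frame of bracket below 0.088 m and z of pin_tip in the frame of bracket below 0.022 m and horizontal distance between each of pin_collar, pin_tip and mouth below 0.014 m and angle between pin's own z axis and vertical below 0.06 rad and linear speed of pin below 0.02 m/s and contact force between pin and the fingers below 0.1 N and distance of each of flux, padlock, cutters from where it was at the start of the episode below 0.02 m); the robot touches nothing.
It fails at once if the pin is pressed on the bracket or its rings with more than 25 N (contact force between pin and bracket above 25 N).
It fails at once if the flux is moved by more than 20 mm (distance of flux from where it was at the start of the episode above 0.02 m).
It fails at once if the padlock is moved by more than 20 mm (distance of padlock from where it was at the start of the episode above 0.02 m).
It fails at once if the cutters is moved by more than 20 mm (distance of cutters from where it was at the start of the episode above 0.02 m).
It also fails if it takes over 67 s, if anything falls off the work surface, if the arm or the gripper's body presses on something with over 40 N, if the wrist force passes 120 N, or if a joint passes its speed limit or range.

ROBOT

A 7-joint arm with a two-finger parallel gripper is mounted at the origin on the work surface. World frame = base frame: x ahead of the robot, y to its left, z up, the work surface at z = 0. Lengths are in m, angles in rad, forces in N, time in s.
With the tool pointing down it reaches from about 0.35 to 0.9 m from the base axis. Payload 19.9 kg.
Tool frame: the origin (TCP) lies between the finger pads; the fingertips stand 19 mm ahead of it and the grasp point (between the pads) is the TCP; z points along the fingers, y is the line along which they close (so a half turn about z gives the same grasp; the last joint's range is limited). The gripper opens to 94 mm and grips with 3 to 60 N. Pads are 16 mm wide; open, the fingers measure 119 mm over their backs; the gripper's body (75 mm by 177 mm) begins 78 mm behind the grasp point.
Start: joints at [1.296, 0.417, -0.01, 1.614, 0.005, 1.111, -0.053], TCP at [0.144, -0.608, 0.224] pointing down, gripper open.
Joint ranges: [-2.81, 2.81], [-0.39, 2.02], [-1.27, 1.25], [0.06, 2.57], [-1.19, 4.33], [0.19, 2], [-2.82, 2.82]. Speed limits (rad/s): [1.89, 1.89, 2.39, 2.39, 3.01, 3.01, 3.01].

INTERFACE

Orientations are given as a 3x3 rotation matrix whose columns are the frame's x, y, z axes.
In Python, from rig import robot gives the robot as it stands. Calls block until the motion is done:
- robot.move_ptp(position, orientation): joint-space move of the TCP to a pose.
- robot.move_linear(position, velocity=0.15, frame=None, threshold=None): straight line of the TCP; frame=None keeps the orientation; velocity is the mean speed in m/s. With threshold (N) it stops when the force on the tool has changed by that much, and returns True; else False.
- robot.goto_joints(angles): joint-space move.
- robot.gripper_to(opening): finger opening in m; the grip force is fixed at half the most; returns when the fingers have stopped.
- robot.pause(seconds).
- robot.ik(position, orientation): joint angles nearest the present ones, or None.
- robot.get_state(): the state.
- robot.grab_frame(name): name is "side" or "top"; returns the picture (420x560x3 uint8, red, green, blue); there is no depth.
- robot.camera_info(name): a dict with "fx", "fy", "cx", "cy" (pixels), "rvec" (rotation vector, rad) and "tvec" (3), from world to camera coordinates, as OpenCV has them. Camera axes: x right, y down, z forward; pixel columns grow to the right and rows downward; lengths in m; the calibration is good to about 2 mm. A picture is of the moment at which its call begins. camera_info takes no time and is no camera call.
A pose or a line that the arm cannot do raises robot.PlanningError and nothing moves.
- robot.sign_off(): hands the job in; it is judged then, once.
The state is a dict: "time": time; "qpos": joint angles; "joint_vel": joint speeds; "effort": joint torques, N m; "ee_pos": TCP position; "tool_rot": TCP orientation; "force": force on the tool from outside, world axes, zero at the start; "moment": the same for the moment, N m; "opening": finger opening in m; "grasp_force": force on a finger pad.
Only numpy, scipy, OpenCV 4.12 (cv2) and the standard library are available. Lean on these libraries where they do the work, as an engineer would, in place of code of your own. Each camera call takes 0.05 s, during which the arm holds its last target. There are 200 camera calls.

## Working session

There is one attempt and no reset: what is moved stays moved. The work goes in short steps, each a Python script; the robot and the scene stay as the last script left them, time stands still between calls to the robot, and variables do not carry over. Pictures are saved under pics/ and viewed, at most 10 in all, crops included, and the job is handed in when it is done.

```bash
ls; mkdir -p pics
python3 - <<'E'
from rig import robot
import cv2
for n in("side","top"):
    cv2.imwrite(f"pics/{n}0.png",robot.grab_frame(n)[:,:,::-1]); print(n,robot.camera_info(n))
s=robot.get_state();print(s["time"],s["ee_pos"],s["tool_rot"],s["opening"])
E
```

```text
pics
side {'fx': 389.87340771288626, 'fy': 389.87340771288626, 'cx': 278.09709224017183, 'cy': 215.41098332461658, 'rvec': array([ 0.6357218 , -2.75705369,  1.0086297 ]), 'tvec': array([0.55439211, 0.26969616, 0.81327346])}
top {'fx': 450.6040408893022, 'fy': 450.6040408893022, 'cx': 286.08554224687987, 'cy': 205.93891208973076, 'rvec': array([ 2.1282476 , -2.19167474,  0.15798964]), 'tvec': array([0.01574779, 0.59733864, 1.04156121])}
0.1 [ 0.14411249 -0.60782331  0.22386876] [[ 9.73018952e-01  2.30724979e-01 -3.21463490e-04]
 [ 2.30725193e-01 -9.73018364e-01  1.07199032e-03]
 [-6.54549341e-05 -1.11723663e-03 -9.99999374e-01]] 0.09381040844330622
```

View pics/side0.png

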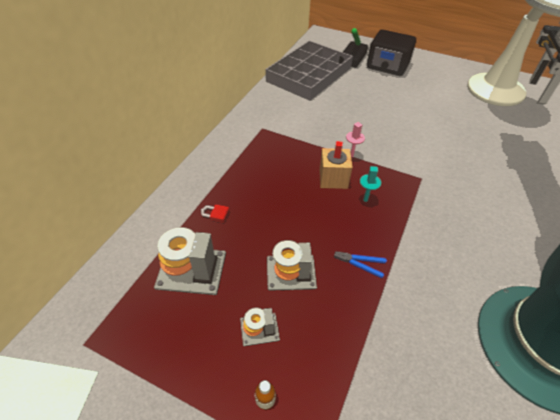

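View pics/top0.png

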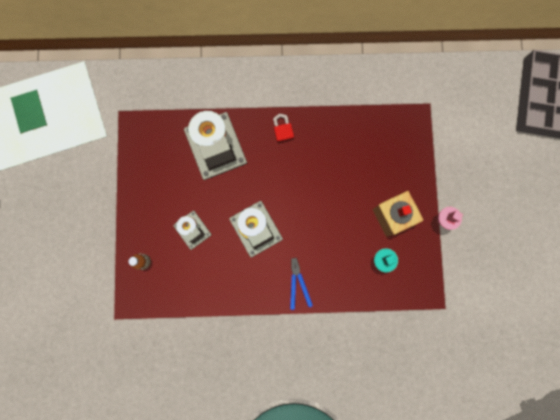

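Side view: the red head sits in the stand at (338,150); the look-alikes are pink (357,132) and turquoise (371,180). The brackets are large (190,262), middle (290,265) and small (260,325).
Top view: the red pin is at (406,211), pink at (452,217) and turquoise at (386,260). The brackets are middle (255,228), large (213,145) and small (191,229).
By the description I choose the red pin in the wooden stand and the middle bracket. Next is a close crop to check that choice.

```bash
cat > h.py <<'E'
import numpy as np, cv2
from rig import robot
def cam(n):
    c=robot.camera_info(n); K=np.array([[c["fx"],0,c["cx"]],[0,c["fy"],c["cy"]],[0,0,1]])
    return K,cv2.Rodrigues(c["rvec"])[0],c["tvec"]
def ray(n,uv,z):
    K,R,t=cam(n); o=-R.T@t; d=R.T@np.linalg.solve(K,[uv[0],uv[1],1]); return o+d*(z-o[2])/d[2]
def proj(n,P):
    K,R,t=cam(n); p=(K@(R@np.atleast_2d(P).T+t[:,None])).T; return p[:,:2]/p[:,2:]
E
python3 - <<'E'
from h import *
a=[]
for n,cs in(("top",((400,213),(255,228))),("side",((338,165),(291,265)))):
    im=robot.grab_frame(n)[:,:,::-1]
    a.append(np.hstack([cv2.resize(im[v-30:v+30,u-40:u+40],None,fx=5,fy=5,interpolation=cv2.INTER_CUBIC) for u,v in cs]))
cv2.imwrite("pics/crop1.png",np.vstack(a))
for n,uv,z in(("top",(406,211),.13),("side",(338.5,143),.13),("top",(251,222),.085),("side",(288,248),.085)):print(n,ray(n,uv,z))
E
```

```text
top [ 0.56682315 -0.26363526  0.13      ]
side [ 0.56909553 -0.26509771  0.13      ]
top [0.55681965 0.08016401 0.085     ]
side [0.55938573 0.06863334 0.085     ]
```

View pics/crop1.png

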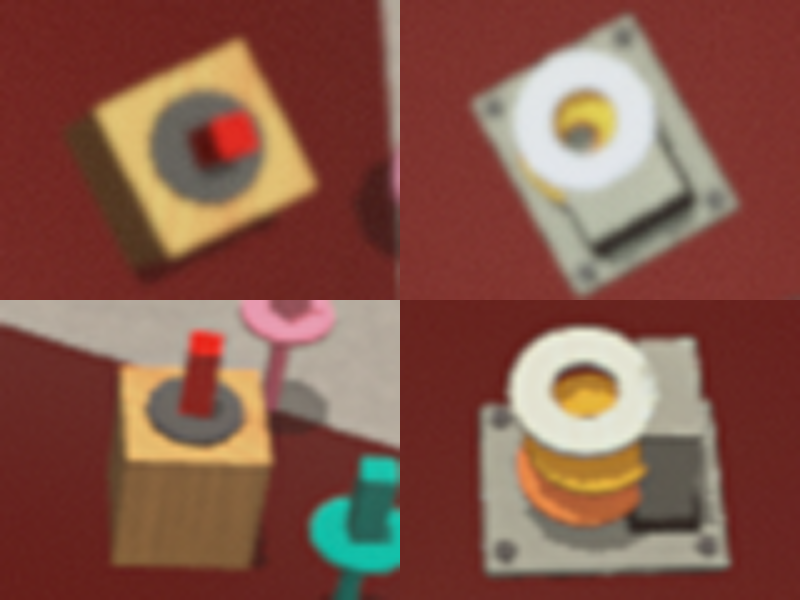

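The crop confirms both: a red square head with a dark collar on the wooden block, and the middle-sized bracket with the middle ring's hole visible off-centre through the top hole. Now I fit the poses and rectify the view through the top hole.

Run:
```python
from h import *
from scipy.optimize import least_squares
def T(o,p): return (o[0]+(p[0]+.5)/5-.5, o[1]+(p[1]+.5)/5-.5)
ts,tb,ss,sb=(360,183),(215,198),(298,135),(251,235)
def fit(obs,x0):
    def f(x):
        c,s=np.cos(x[2]),np.sin(x[2]); r=[]
        for n,uv,P in obs:
            W=[x[0]+c*P[0]-s*P[1],x[1]+s*P[0]+c*P[1],P[2]]; r+=list(proj(n,W)[0]-uv)
        return r
    q=least_squares(f,x0,loss="soft_l1"); print(np.round(q.x,4),np.round(f(q.x),1)); return q.x
# bracket: -x side=upright; foot top z .008; corners
C=lambda x,y,z:(x,y,z)
top=[("top",T(tb,p),P) for p,P in (((184,118),(0,0,.085)),)]
side=[("side",T(sb,p),P) for p,P in (((182,90),(0,0,.085)),)]
print("ring",ray("top",top[0][1],.085),ray("side",side[0][1],.085))
# foot corners, upright top corners (world)
for p in((70,102),(232,12),(340,208),(180,298)): print("foot",np.round(ray("top",T(tb,p),.008),4))
for p in((81,405-300),(312,404-300),(329,566-300),(87,574-300)): print("footS",np.round(ray("side",T(sb,p),.008),4))
print("stand");
q=[ray("top",T(ts,p),.08) for p in((93,106),(242,38),(318,186),(170,260))]; print(np.round(q,4),np.mean(q,0),np.arctan2(*(q[1]-q[0])[[1,0]]))
print("collar",ray("top",T(ts,(208,147)),.085),"sidecollar",ray("side",T(ss,(196,410-300)),.085))
print("head",ray("top",T(ts,(234,136)),.13),"side",ray("side",T(ss,(206,344-300)),.13))
print("pink",ray("top",(452,217),.12),ray("side",(357,126),.12),"turq",ray("top",(388,259),.11),ray("side",(373,171),.11))
# head yaw
im=robot.grab_frame("top"); cr=cv2.resize(im[183:243,360:440],None,fx=8,fy=8,interpolation=cv2.INTER_CUBIC).astype(int)
m=((cr[...,0]>170)&(cr[...,1]<90)).astype(np.uint8); 
c=max(cv2.findContours(m,0,1)[0],key=cv2.contourArea); print("rect",cv2.minAreaRect(c))
b=[ray("top",(360+(p[0]+.5)/8-.5,183+(p[1]+.5)/8-.5),.13) for p in cv2.boxPoints(cv2.minAreaRect(c))]; print(np.round(b,4),np.mean(b,0))
# rectified views
out=[]
for n,z0 in(("top",top[0][1]),("side",side[0][1])):
    im=robot.grab_frame(n)[:,:,::-1]; m0=ray(n,z0,.085)[:2]; row=[]
    for z in(.085,.060):
        g=(np.arange(390)-195)/195*.02  # 20mm half
        X,Y=np.meshgrid(g,-g); P=np.stack([X+m0[0],Y+m0[1],0*X+z],-1).reshape(-1,3)
        uv=proj(n,P).astype(np.float32).reshape(390,390,2)
        w=cv2.remap(im,uv[...,0],uv[...,1],cv2.INTER_CUBIC)[::1,::1]
        k=195/.02
        if z==.085: cv2.circle(w,(195,195),int(.015*k),(255,0,0),1)
        else:
            cv2.circle(w,(195,195),int(.0065*k),(255,0,0),1)
        row.append(w)
    out.append(np.hstack(row))
cv2.imwrite("pics/rect.png",cv2.resize(np.vstack(out),(600,600)))
```

```text
ring [0.5586272  0.07921506 0.085     ] [0.55622748 0.08071116 0.085     ]
foot [0.5758 0.1397 0.008 ]
foot [0.6182 0.0592 0.008 ]
foot [0.5199 0.0087 0.008 ]
foot [0.4786 0.0877 0.008 ]
footS [0.6161 0.0609 0.008 ]
footS [0.5166 0.0112 0.008 ]
footS [0.4761 0.0894 0.008 ]
footS [0.5726 0.1413 0.008 ]
stand
[[ 0.5911 -0.2144  0.08  ]
 [ 0.621  -0.2857  0.08  ]
 [ 0.5509 -0.3164  0.08  ]
 [ 0.5188 -0.2458  0.08  ]] [ 0.57044698 -0.26558365  0.08      ] -1.1735460638841755
collar [ 0.56990555 -0.26524647  0.085     ] sidecollar [ 0.56703782 -0.26363023  0.085     ]
head [ 0.56945364 -0.26469166  0.13      ] side [ 0.56783603 -0.26392099  0.13      ]
pink [ 0.55160958 -0.36809783  0.12      ] [ 0.55102289 -0.36962931  0.12      ] turq [ 0.46342943 -0.22242148  0.11      ] [ 0.45945884 -0.22520863  0.11      ]
rect ((377.0024108886719, 214.55337524414062), (66.29444885253906, 65.28409576416016), 73.44293212890625)
[[ 0.5769 -0.2545  0.13  ]
 [ 0.5816 -0.2722  0.13  ]
 [ 0.5638 -0.2762  0.13  ]
 [ 0.5592 -0.2586  0.13  ]] [ 0.57037287 -0.26538931  0.13      ]
```

View pics/rect.png

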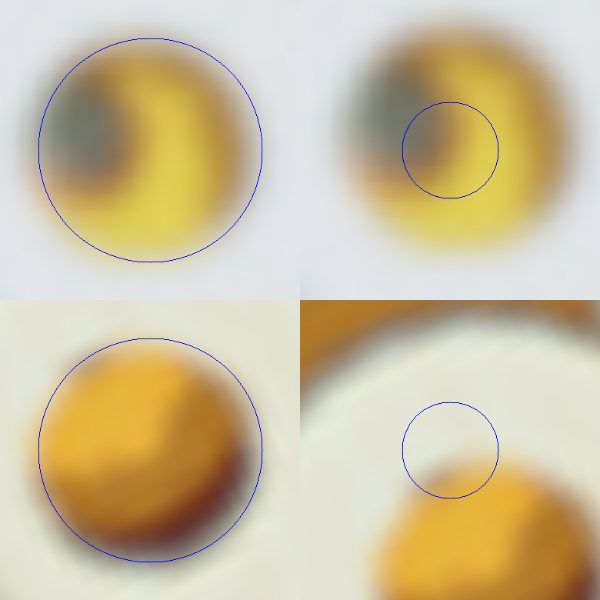

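Rectified view (top right, 7.5 px/mm): the middle hole shows at about (400,120), towards −x with a little +y from the axis. Grey through the lowest hole shows further up. I'll refine both directions with a small render fit, and grasp the pin in the same step.

```bash
cat > fit.py <<'E'
from h import *
from scipy.optimize import differential_evolution
def run(n="top",N=5,S=5):
    im=np.mean([robot.grab_frame(n).astype(float) for _ in range(N)],0)
    K,R,t=cam(n); o=-R.T@t
    u0,v0=np.round(proj(n,[.5575,.08,.075])[0]).astype(int); h=10; w=2*h+1
    patch=im[v0-h:v0+h+1,u0-h:u0+h+1].reshape(-1,3)
    a=(np.arange(w*S)+.5)/S-.5
    U,V=np.meshgrid(a+u0-h,a+v0-h); D=(R.T@np.linalg.solve(K,np.stack([U.ravel(),V.ravel(),1+0*U.ravel()]))).T
    at=lambda z:(o+D*((z-o[2])/D[:,2])[:,None])[:,:2]
    L={z:at(z) for z in(.085,.079,.06,.054,.035,.029,.008)}
    def classes(p):
        m=p[:2]; c1=m+.0065*np.array([np.cos(p[2]),np.sin(p[2])]); c2=c1+.003*np.array([np.cos(p[3]),np.sin(p[3])])
        out=lambda z,c,r:np.hypot(*(L[z]-c).T)>r
        done=np.zeros(len(D),bool); ls=[]
        for z,c,r in((.085,m,.015),(.079,m,.015),(.06,c1,.0085),(.054,c1,.0085),(.035,c2,.0075),(.029,c2,.0075)):
            k=out(z,c,r)&~done; done|=k; ls.append(k.astype(float))
        d=(L[.06]-m)/.015
        ls+= [(~done).astype(float),ls[2]*d[:,0],ls[2]*d[:,1]]
        A=[]
        for l in ls:
            q=cv2.GaussianBlur(l.reshape(w*S,w*S),(0,0),p[4]*S)
            A.append(q.reshape(w,S,w,S).mean((1,3)).ravel())
        return np.array(A).T
    def cost(p):
        A=classes(p); B=np.vstack([A,.3*np.eye(A.shape[1])])
        Y=np.vstack([patch-patch.mean(0),np.zeros((A.shape[1],3))]); x=np.linalg.lstsq(B,Y,rcond=None)[0]
        return ((B@x-Y)**2).sum()/patch.size
    m=ray(n,proj(n,[.5573,.08,.085])[0],.085)[:2]
    b=[(.5545,.5605),(.077,.083),(-np.pi,np.pi),(-np.pi,np.pi),(.3,1.3)]
    r=differential_evolution(cost,b,maxiter=40,popsize=10,seed=1,polish=False)
    print(n,np.round(r.x[:2],4),np.degrees(r.x[2:4]).round(),r.x[4].round(2),"cost",round(r.fun,2))
    for k in(2,3):
        c=[]
        for d in range(-180,180,30): p=r.x.copy(); p[k]=np.radians(d); c.append(round(cost(p),1))
        print(c)
E
timeout 300 python3 -c "
from fit import run
run('top');run('side')"
python3 - <<'E'
from h import *
Y=np.radians(15); c,s=np.cos(Y),np.sin(Y)
O=np.array([[c,s,0],[s,-c,0],[0,0,-1.]])
p=np.array([.5690,-.2645,.1095])
robot.move_ptp(p+[0,0,.1],O)
robot.move_linear(p,.12)
robot.gripper_to(.010)
st=robot.get_state();print(st["time"],st["ee_pos"],st["opening"],st["grasp_force"],st["force"])
robot.move_linear(p+[0,0,.11],.15)
st=robot.get_state();print(st["time"],st["ee_pos"],st["opening"],st["grasp_force"],st["force"],st["moment"])
E
```

```text
top [0.5576 0.0793] [144. 162.] 0.84 cost 56.55
[np.float64(87.6), np.float64(120.0), np.float64(121.6), np.float64(106.3), np.float64(106.3), np.float64(108.9), np.float64(103.0), np.float64(98.4), np.float64(76.0), np.float64(67.0), np.float64(64.7), np.float64(58.4)]
[np.float64(56.6), np.float64(57.9), np.float64(60.3), np.float64(61.9), np.float64(62.4), np.float64(62.1), np.float64(62.5), np.float64(62.5), np.float64(60.5), np.float64(59.7), np.float64(58.4), np.float64(57.0)]
side [0.5554 0.0798] [-75. 166.] 0.46 cost 708.87
[np.float64(715.7), np.float64(714.5), np.float64(713.6), np.float64(710.5), np.float64(710.2), np.float64(717.3), np.float64(720.1), np.float64(722.1), np.float64(722.9), np.float64(723.5), np.float64(724.0), np.float64(718.8)]
[np.float64(708.9), np.float64(708.9), np.float64(708.9), np.float64(708.9), np.float64(708.9), np.float64(708.9), np.float64(708.9), np.float64(708.9), np.float64(708.9), np.float64(708.9), np.float64(708.9), np.float64(708.9)]
4.9583 [ 0.56899342 -0.26452524  0.10949361] 0.017541277164130252 29.99969333410263 [-0.06678505 -0.04044355 -0.95704826]
5.8417 [ 0.56857886 -0.26432221  0.21852432] 0.01790364921668315 29.999476075172424 [ 0.54412573  0.52482262 -2.41817698] [ 0.04551751  0.02014852 -0.00980434]
```

Run:
```python
from h import *
robot.move_linear([.557,.080,.2185],.2)
robot.move_linear([.557,.080,.2045],.1)
st=robot.get_state();print(st["time"],st["ee_pos"],st["force"])
a=[]
for n,(u,v) in(("top",(258,215)),("side",(287,235))):
    im=robot.grab_frame(n)[:,:,::-1]
    cr=cv2.resize(im[v-50:v+50,u-40:u+40],None,fx=5,fy=5,interpolation=cv2.INTER_CUBIC); a.append(cr)
    for d in(0,-.0205,-.0255-.0045,-.0975):  # predicted axis points
        x,y=proj(n,st["ee_pos"]+[0,0,d])[0]; x,y=((x-u+40.5)*5-.5,(y-v+50.5)*5-.5); print(n,d,x,y)
        cv2.circle(cr,(int(x),int(y)),2,(255,255,0),-1)
    x,y=proj(n,[.557,.08,.085])[0]; print("mouth",(x-u+40.5)*5-.5,(y-v+50.5)*5-.5)
cv2.imwrite("pics/above.png",np.hstack(a))
```

```text
8.0083 [0.55667348 0.07959152 0.20399546] [ 1.22363705  0.22207727 -1.58986782]
top 0 149.43706832762982 259.0912490245067
top -0.0205 153.02001109100314 264.4571510138179
top -0.03 154.6279033942977 266.8651695278295
top -0.0975 165.1868826691634 282.67855300559233
mouth 167.35153709046554 286.5964306541265
side 0 212.20931045889313 163.49772161215964
side -0.0205 210.30739528457627 196.434067786884
side -0.03 209.4519102882266 211.24889778958203
side -0.0975 203.80334044355334 309.06779860522715
mouth 201.07679544476395 338.1419487942388
```

View pics/above.png

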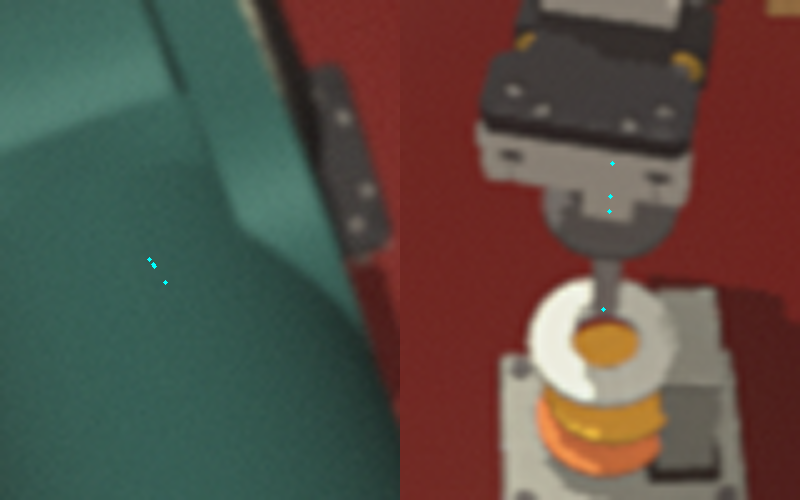

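The side view shows the tip at about (604,312) on the predicted TCP axis and the ring centre at about (603,342), so the offset is below about 1 mm. Next I enter the top hole and feel for the middle hole around 150°.

```bash
cat >> h.py <<'E'
LT=.0975
def tip(): return robot.get_state()["ee_pos"]-[0,0,LT]
def go(x,y,z,v=.05,th=None): return robot.move_linear([x,y,z+LT],v,threshold=th)
def probe(x,y,zhi,zlo,v=.02,th=4.0):
    """shift at zhi, then feel down; returns True if got down to zlo"""
    side=go(x,y,zhi,.04,th); f0=np.array(robot.get_state()["force"])
    if side: print("  side touch",np.round(tip()*1e3,1),np.round(f0,1))
    t=tip(); hit=go(t[0] if side else x,t[1] if side else y,zlo,v,th); s=robot.get_state()
    print(round(s["time"],1),"tgt",np.round([x*1e3,y*1e3],1),"hit",hit,"tip",np.round(tip()*1e3,1),"dF",np.round(np.array(s["force"])-f0,1))
    return not hit
E
python3 - <<'E'
from h import *
m=np.array([.557,.080])
print(go(*m,.068,.06,5)); robot.pause(.15); print(tip(),robot.get_state()["force"])
for r,a in((6.5,150),(6.5,128),(6.5,172),(6.5,106)):
    q=m+r*1e-3*np.array([np.cos(np.radians(a)),np.sin(np.radians(a))])
    if probe(*q,.064,.051): break
    go(*tip()[:2],.064,.05)
E
```

```text
False
[0.55719451 0.08002551 0.06837025] [-0.32170629  0.48437661 -2.07119449]
10.2 tgt [551.4  83.2] hit False tip [551.4  83.2  51.1] dF [ 0.3 -0.2 -0. ]
```

The first try passed the middle ring. Now the lowest ring: start at the present spot, then step about 2 mm around it, likeliest directions first.

Run:
```python
from h import *
robot.pause(.1)
c=np.array([.5514,.0833])
for r,a in((0,0),(2,150),(2,100),(2,200),(2,50)):
    q=c+r*1e-3*np.array([np.cos(np.radians(a)),np.sin(np.radians(a))])
    if probe(*q,.040,.026,th=3.0 if r else 4.0): break
    go(*tip()[:2],.040,.05)
```

```text
11.6 tgt [551.4  83.3] hit False tip [551.4  83.3  26. ] dF [-0.4  1.2  0.4]
```

That also went through at the first try. Now down until the collar touches.

Run:
```python
from h import *
robot.pause(.1)
t=[.5514,.0833]
print(go(*t,.0135,.02,4)); robot.pause(.2); s=robot.get_state(); print(s["time"],tip()*1e3,s["force"],s["moment"])
cv2.imwrite("pics/home.png",cv2.resize(robot.grab_frame("side")[185:305,210:370,::-1],None,fx=5,fy=5,interpolation=cv2.INTER_CUBIC))
```

```text
True
12.3833 [551.40192529  83.32796843  16.07878161] [ 1.42400192 -1.03590981  4.1948113 ] [-0.10487148 -0.3756749   0.00141923]
```

View pics/home.png

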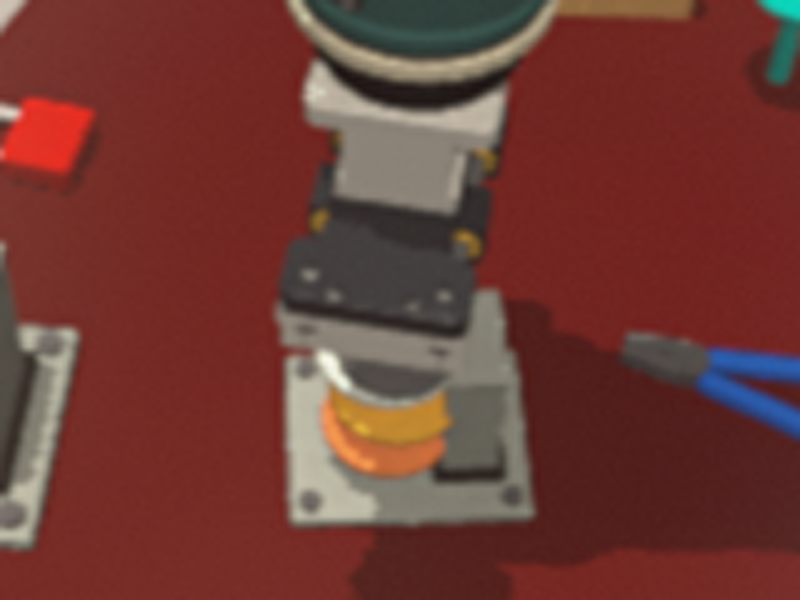

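The picture shows the dark collar lying on the top ring (about (395,385)), and contact came at a tip height of 16 mm, as expected. Release and back off.

Run:
```python
from h import *
robot.gripper_to(.05)
p=robot.get_state()["ee_pos"]
robot.move_linear(p+[0,0,.10],.12); robot.move_linear([.50,-.12,.25],.2); robot.pause(.3)
s=robot.get_state(); print(s["time"],s["force"],s["opening"])
cv2.imwrite("pics/rel.png",np.hstack([cv2.resize(robot.grab_frame(n)[v-40:v+40,u-40:u+40,::-1],None,fx=5,fy=5,interpolation=cv2.INTER_CUBIC) for n,u,v in(("top",255,225),("side",291,255))]))
```

```text
15.6167 [ 0.07309988 -0.51836866 -0.51178072] 0.04990276769387715
```

View pics/rel.png

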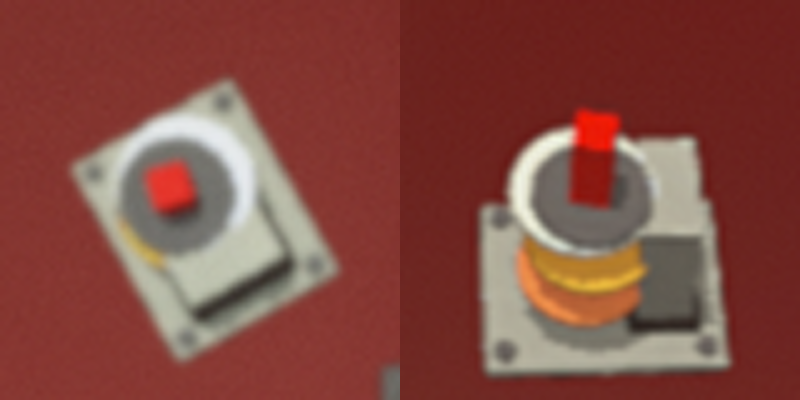

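Both views show the pin upright and released, with its collar (top view (178,195), side view (592,200)) flat on the top ring. Handing in.

```bash
python3 -c "
from rig import robot
print(robot.sign_off())"
```

```text
the job is handed in; nothing more can be done
None
```

The pin is threaded through all three rings of the middle-sized bracket and released with its collar flat on the top ring; I handed the job in at about 16 s, no verdict was returned, and the arm went nowhere near the other items.

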